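# Lay the cross tube and hold the lifting lug over it for tacking

### The job

Lay the loose steel tube, flat and centred end to end, across the two saddles of the blue fit-up stand and let go of it. Then pick up the red lifting lug by its upright web, carry it up over the yellow-and-black guard plate, and hold it steady for tack welding: foot plate down and level, centred between the two black marker lines round the tube, in line with the tube, with about a centimetre of clear air beneath it. Finish still holding the lug there, touching nothing with it; never touch the guard plate, and leave the collar, tin and brush where they are.

Things in the scene. Friction and masses are not known exactly. Their poses are not given: they have to be found in the camera images.
- stand: Blue fit-up stand fixed on the bench, base 240 x 80 x 10 mm. Origin: centre of underside; x runs saddle to saddle, z up. Two bare-metal saddles at x = -90 and +90 mm, each 30 mm long in x, floor 90 mm above the bench, side lips to 104 mm leaving a 62 mm slot (y), open at both ends. Free space between the saddles.
- guard: Yellow guard plate with black stripes, fixed upright on the bench between the loose parts and the stand: 280 mm long (x), 8 mm thick (y), top edge 100 mm above the bench; two feet 30 x 50 x 8 mm. Origin: centre of underside, on the bench. +y side faces the stand. Not to be touched.
- bar: Loose bare-steel rectangular tube, ends capped, 240 mm long (x) x 40 wide (y) x 30 high (z), about 0.5 kg, lying flat on the bench. Origin: centre of its underside. Black marker lines round it at x = -43 and +43 mm. Either end may go to either saddle. Laid in the saddles its top is 120 mm above the bench.
- lug: Red steel lifting lug standing on the bench, about 0.42 kg: foot plate 80 (x) x 40 (y) x 8 mm; on its middle an upright web 50 mm (x) x 12 mm thick (y), from 8 to 70 mm height, with an 18 mm eye 57 mm up. Origin: centre of the foot's underside; z up. Grip the web from above, across its thickness. Either way round over the tube is right.
- collar: Bystander: steel pipe collar standing on end, 60 mm diameter, 60 mm high. Origin: centre of its underside. It and the lug may stand in each other's place.
- tin: Bystander: green tin, 76 mm diameter, 110 mm high, standing beyond the stand. Origin: centre of its underside.
- brush: Bystander: hand brush lying on the bench far from the robot, roughly along y, about 0.2 m long. Origin: near its middle, on the bench.
Things that resemble listed ones, but are neither listed nor needed, are in the scene too. Several things have the shape of the lug; the one meant has the colours described above. Several things look just like the bar: the one meant starts farthest to the robot's left.

How it is judged (in metres and radians):
On the way, in this order (a step that is already met when the one before it is completed fails the run):
1. the tube lies across both saddles, centred, and is let go (z of bar in the frame of stand between 0.084 and 0.096 m and x of bar in the frame of stand between -0.022 and 0.022 m and y of bar in the frame of stand between -0.013 and 0.013 m and angle between the x axis of bar and the x axis of stand, either way round below 0.14 rad and angle between bar's own z axis and vertical below 0.06 rad and contact force between bar and the arm below 0.2 N and contact force between bar and the fingers below 0.2 N and linear speed of bar below 0.02 m/s), for 0.2 s.
2. the lug is carried across above the guard plate's top edge (y of lug in the frame of guard between -0.05 and 0.05 m and x of lug in the frame of guard between -0.17 and 0.17 m and z of lug in the frame of guard above 0.1 m).
At the end, for the whole second after the job is handed in: Tube free in both saddles: within 22 mm endways, 13 mm sideways, 6 mm height, 0.14 rad. Lug held still, touching neither tube nor stand: underside 2.5 to 22 mm over the tube, within 13 mm of its centre, in line within 0.17 rad, upright within 0.12 rad (all of step 1 and z of lug in the frame of stand between 0.1225 and 0.142 m and horizontal distance between lug and bar below 0.013 m and angle between the x axis of lug and the x axis of bar, either way round below 0.17 rad and angle between lug's own z axis and vertical below 0.12 rad and contact force between lug and the fingers above 1 N and contact force between lug and bar below 0.1 N and contact force between lug and stand below 0.1 N and linear speed of lug below 0.02 m/s and angular speed of lug below 0.15 rad/s); the arm keeps its last pose, push and grip.
It fails at once if the guard plate is touched (contact force between guard and anything else above 1 N).
It fails at once if the collar is disturbed (moved more than 20 mm) (distance of collar from where it was at the start of the episode above 0.02 m).
It fails at once if the tin is disturbed (moved more than 20 mm) (distance of tin from where it was at the start of the episode above 0.02 m).
It fails at once if the brush is disturbed (moved more than 20 mm) (distance of brush from where it was at the start of the episode above 0.02 m).
It also fails if it takes over 66 s, if anything falls off the work surface, if the arm or the gripper's body presses on something with over 40 N, if the wrist force passes 120 N, or if a joint passes its speed limit or range.

### The arm

A 7-joint arm with a two-finger parallel gripper is mounted at the origin on the work surface. World frame = base frame: x ahead of the robot, y to its left, z up, the work surface at z = 0. Lengths are in mm, angles in degrees, forces in N, time in s.
With the tool pointing down it reaches from about 350 to 775 mm from the base axis. Payload 3.1 kg.
Tool frame: the origin (TCP) lies between the finger pads; the fingertips stand 11 mm ahead of it and the grasp point (between the pads) lies 8 mm behind it (r.nose_length is the distance from the TCP to the fingertips, in mm); x points along the fingers, z is the direction in which the jaws open and shut, and the axes are right-handed (so a half turn about x gives the same grasp; the last joint's range is limited). The gripper opens to 85 mm and grips with 20 to 120 N. Pads are 22 mm wide; open, the fingers measure 114 mm over their backs; the gripper's body (76 mm by 85 mm) begins 54 mm behind the grasp point. The pads swing forward as they close: fully open they stand 13 mm farther back than shut.
Start: joints at [-65.586, 17.813, 0.802, 86.603, -0.252, 75.585, -1.558], TCP at [247.985, 490.938, 242.304] pointing down, gripper open.
Joint ranges: [-154.91, 154.91], [-16.99, 109.72], [-72.82, 74.43], [7.12, 147.25], [-82.49, 262.49], [11.32, 116.49], [-174.64, 174.64]. Speed limits (degrees/s): [159.86, 159.86, 180, 180, 180, 180, 180].

### API

Orientations are given as a 3x3 rotation matrix whose columns are the frame's x, y, z axes.
In Python, from station import r, cams, job_done gives the robot as it stands.
- The arm moves only by the shell command python3 -m jog 'ROWS' [FORCE]. ROWS is JSON, a list of rows, each a list of 3 entries, a list of its own where there are three numbers: the shift along the tool's x, y, z in m, then the turn about the tool's x in degrees, then the closure in counts, from 0 (fully open) to 255 (shut). In form: [[[tx, ty, tz], roll, jaw], ...]. A call has 1 to 8 rows; each row is the pose to reach, as a shift and turn from the pose commanded when the call began, along the tool's axes at that moment; what a row does not reach only later rows make up. A row lasts 1/8 s, in which the tool goes at most 62.5 mm and 10.7 degrees, less where a joint would pass 70% of its speed; a pose out of reach is approached as far as the arm can. A call with a gripper value outside its range is refused whole. The fingers move at their own pace and stop on an object; FORCE is the grip in N (left out, the last holds). Time passes only in rows, so rows that repeat a pose let the fingers close. It gives the time, the measured TCP pose, the force and the opening at its end, in the units of the state.
- r.state(): the state, without advancing time (a new reading comes with each control period).
- cams.get_image(name): name is "scene" or "top" or "wrist"; returns the picture (480x640x3 uint8, red, green, blue); there is no depth.
- cams.get_calibration(name): a dict with "fx", "fy", "cx", "cy" (pixels), "k1" (the pictures are not rectified: a ray, as slopes to the right and down, at radius r is drawn at 1 + k1 r^2 times it, then the intrinsics apply), "T" (4x4, takes a point from camera to world coordinates). Camera axes: x right, y down, z forward; pixel columns grow to the right and rows downward; lengths in mm; the calibration is good to about 2 mm. A picture is of the moment at which its call begins: read the wrist's pose just before it. get_calibration takes no time and is no camera call; for the wrist camera it gives the pose at the moment of the call.
- job_done(): hands the job in, once; it reports no verdict.
The state is a dict: "time": time; "joint_pos": joint angles; "qd": joint speeds; "effort": joint torques, N m; "eef_pos": TCP position; "tcp_rot": TCP orientation; "ft_force": force on the tool from outside, world axes, zero at the start; "torque": the same for the moment, N m; "opening": opening from 0.0 (shut) to 1.0 (fully open).
Only numpy, scipy, OpenCV 4.12 (cv2) and the standard library are available. Lean on these libraries where they do the work, as an engineer would, in place of code of your own. Each camera call takes 0.05 s, during which the arm holds its last target. There are 200 camera calls.

## Working session

There is one attempt and no reset: what is moved stays moved. The work goes in short steps, Python scripts to look and compute and a shell command to move; the robot and the scene stay as the last step left them, time stands still between calls to the robot, and variables do not carry over. Pictures are saved under pics/ and viewed, about 8 in all and at most 12, crops included, and the job is handed in when it is done.

```bash
mkdir -p pics; ls; python3 - <<'E'
from station import r,cams
import cv2,numpy as np
print(r.state())
for n in ["scene","top"]:
    im=cams.get_image(n); cv2.imwrite(f"pics/{n}0.png",im[:,:,::-1])
    c=cams.get_calibration(n); print(n,{k:(np.round(v,3).tolist()) for k,v in c.items()})
E
```

```text
pics
{'time': 0.0, 'joint_pos': array([-65.58628438,  17.86076693,   0.80225601,  86.69465647,
        -0.2511178 ,  75.58471558,  -1.55775263]), 'qd': array([ 0.05629291, -0.07424444,  0.03194667, -0.00571619, -0.08397977,
       -0.02152827, -0.03728573]), 'effort': array([-7.09034930e-05, -3.79912555e+01,  1.45961274e-01, -2.30587649e+01,
        1.21788145e-02,  1.36716716e-02,  2.17010000e-05]), 'eef_pos': array([247.67897801, 490.26035792, 241.19890969]), 'tcp_rot': array([[-9.82564908e-04, -8.92600273e-01,  4.50847853e-01],
       [-2.20655954e-03,  4.50848908e-01,  8.92597554e-01],
       [-9.99997083e-01, -1.17787598e-04, -2.41256397e-03]]), 'ft_force': array([-0.19523491,  0.7786205 ,  0.65224546]), 'torque': array([0.02993394, 0.0081619 , 0.03239514]), 'opening': 1.0014902283846927}
scene {'fx': 522.231, 'fy': 522.231, 'cx': 317.992, 'cy': 240.409, 'k1': -0.15, 'T': [[0.876, 0.401, -0.266, 944.005], [0.482, -0.726, 0.49, -715.373], [0.003, -0.558, -0.83, 1303.194], [0.0, 0.0, 0.0, 1.0]]}
top {'fx': 492.092, 'fy': 492.092, 'cx': 322.704, 'cy': 234.374, 'k1': -0.132, 'T': [[0.009, -0.986, 0.165, 328.741], [-1.0, -0.01, -0.003, 32.095], [0.005, -0.165, -0.986, 1176.103], [0.0, 0.0, 0.0, 1.0]]}
```

View pics/scene0.png

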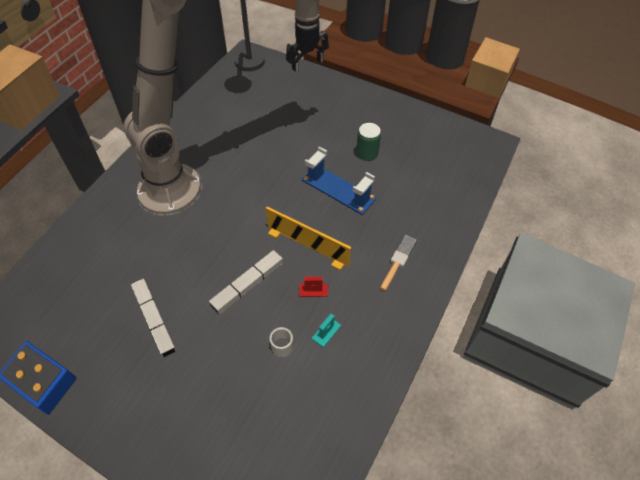

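View pics/top0.png

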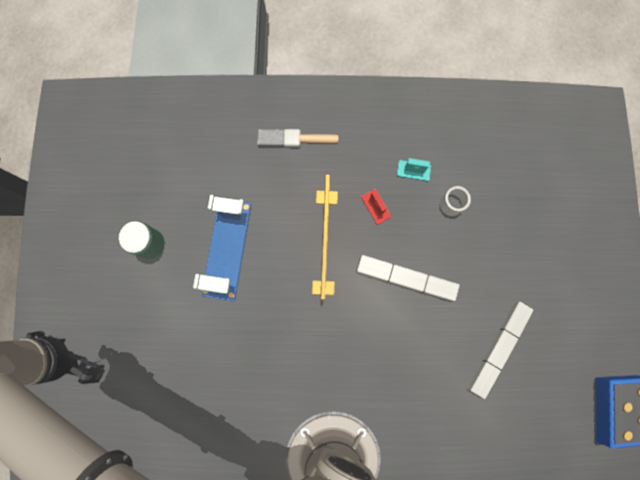

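The scene view shows two tubes, at (246,282) and (153,317); in the top view they are at (408,278) and (502,350). Robot left is +y, which is image left in the top view, so the tube meant is the one at top (408,278). There are two lug shapes: red at top (376,206) and teal at (414,169). Red is the one described. I'll confirm both in an enlarged crop.

```bash
cat > h.py <<'E'
import numpy as np,cv2
from station import r,cams
def px2w(c,uv,z):
    uv=np.atleast_2d(np.array(uv,float)); K=np.array([[c['fx'],0,c['cx']],[0,c['fy'],c['cy']],[0,0,1.]])
    d=(uv-[c['cx'],c['cy']])/[c['fx'],c['fy']]; s=d.copy()
    for _ in range(30): s=d/(1+c['k1']*(s**2).sum(1,keepdims=True))
    T=np.array(c['T']); D=np.c_[s,np.ones(len(s))]@T[:3,:3].T; o=T[:3,3]
    return o+D*((z-o[2])/D[:,2])[:,None]
def w2px(c,P):
    P=np.atleast_2d(np.array(P,float)); T=np.array(c['T']); q=(P-T[:3,3])@T[:3,:3]
    s=q[:,:2]/q[:,2:]; s=s*(1+c['k1']*(s**2).sum(1,keepdims=True))
    return s*[c['fx'],c['fy']]+[c['cx'],c['cy']]
E
python3 - <<'E'
import cv2
im=cv2.imread('pics/top0.png')
cv2.imwrite('pics/top0c.png',cv2.resize(im[165:315,185:475],(0,0),fx=2.75,fy=2.75,interpolation=cv2.INTER_CUBIC))
E
```

```text
(no output)
```

View pics/top0c.png

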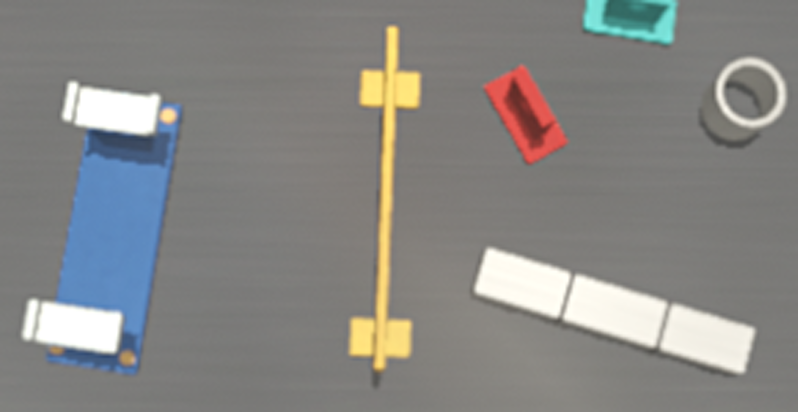

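The crop confirms the red lug (foot corners in the crop about (485,87), (522,66), (566,143), (530,163)), the three-segment tube with two black lines, and the stand to the left. I'll enlarge the scene view as well, then fit poses in both views.

```bash
python3 - <<'E'
import cv2
im=cv2.imread('pics/scene0.png')
cv2.imwrite('pics/scene0c.png',cv2.resize(im[115:315,200:420],(0,0),fx=3,fy=3,interpolation=cv2.INTER_CUBIC))
E
```

```text
(no output)
```

View pics/scene0c.png

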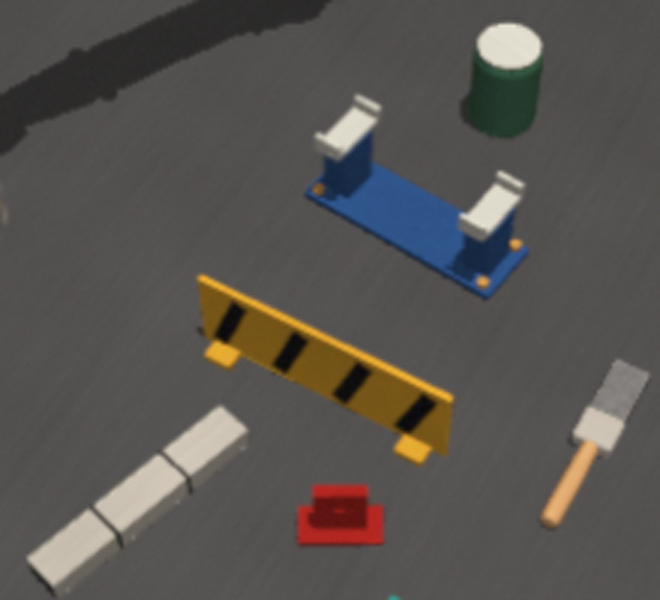

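```bash
cat > fit.py <<'E'
from h import *
from scipy.optimize import minimize,least_squares
C={n:cams.get_calibration(n) for n in('scene','top')}
I={n:cv2.imread(f'pics/{n}0.png') for n in C}
def box(x0,x1,y0,y1,z0,z1): return np.array([[x,y,z] for x in(x0,x1) for y in(y0,y1) for z in(z0,z1)],float)
def place(P,p):
    a=p[2];c,s=np.cos(a),np.sin(a);return np.c_[c*P[:,0]-s*P[:,1]+p[0],s*P[:,0]+c*P[:,1]+p[1],P[:,2]]
def hull(im,rng,roi):
    h=cv2.cvtColor(im,cv2.COLOR_BGR2HSV); m=cv2.inRange(h,*map(np.array,rng)); z=np.zeros_like(m); x0,y0,x1,y1=roi; z[y0:y1,x0:x1]=m[y0:y1,x0:x1]
    n,l,s,_=cv2.connectedComponentsWithStats(cv2.morphologyEx(z,cv2.MORPH_CLOSE,np.ones((7,7)))); k=1+s[1:,4].argmax()
    return cv2.convexHull(np.argwhere(l==k)[:,::-1].astype(np.float32))[:,0]
def iouloss(p,P,H):
    L=0
    for n in H:
        q=cv2.convexHull(w2px(C[n],place(P,p)).astype(np.float32))[:,0]
        a,_=cv2.intersectConvexConvex(q,H[n]); A=cv2.contourArea(q);B=cv2.contourArea(H[n]); L+=1-a/(A+B-a)
    return L
def fit(P,H,p0):
    for _ in range(3): res=minimize(iouloss,p0,args=(P,H),method='Nelder-Mead',options=dict(initial_simplex=np.array(p0)+np.vstack([np.zeros(3),np.diag([8,8,.15])]),xatol=.01,fatol=1e-5)); p0=res.x
    return res.x,res.fun
bar=box(-120,120,-20,20,0,30); lug=np.vstack([box(-40,40,-20,20,0,8),box(-25,25,-6,6,8,70)])
W=((0,0,110),(180,60,255)); R1=((0,120,50),(8,255,255))
def show(nm,P,rng,roi,p0):
    H={n:hull(I[n],rng,roi[n]) for n in roi}
    for hs in (H,*({n:H[n]} for n in H)):
        x,f=fit(P,hs,p0); print(nm,list(hs),x[:2].round(1),np.degrees(x[2]).round(1),round(f,3))
g=lambda n,uv,z:px2w(C[n],uv,z)[0,:2]
if __name__=='__main__':
    c0=g('top',(408,278),30); a=g('top',(362,263),30)-g('top',(455,290),30)
    show('bar',bar,W,{'top':(350,245,470,310),'scene':(205,245,290,315)},[*c0,np.arctan2(a[1],a[0])])
    c0=g('top',(376,206),8); a=g('top',(367,192),8)-g('top',(384,222),8)
    show('lug',lug,R1,{'top':(355,180,400,230),'scene':(295,270,332,300)},[*c0,np.arctan2(a[1],a[0])])
    S=lambda u:np.array(u)/3+[200,115]; Tp=lambda u:np.array(u)/2.75+[185,165]
    # stand: +x = from near saddle (top-view bottom) to far
    obs=[('top',Tp((180,104)),(120,-40,10)),('top',Tp((137,374)),(-120,-40,0)),('top',Tp((48,360)),(-120,40,10)),
     ('scene',S((305,193)),(-120,-40,10)),('scene',S((487,297)),(120,-40,0)),('scene',S((527,249)),(120,40,10))]
    gob=[('top',Tp((391,27)),(140,0,100)),('top',Tp((380,370)),(-140,0,100)),('scene',S((199,277)),(-140,-0,100)),('scene',S((453,398)),(140,0,100))]
    for nm,o,p0 in(('stand',obs,[450,250,-.1]),('guard',gob,[450,40,0])):
        for sel in('all','top','scene'):
            oo=[q for q in o if sel in('all',q[0])]
            f=lambda p:np.concatenate([w2px(C[n],place(np.array([P],float),p))[0]-uv for n,uv,P in oo])
            s=least_squares(f,p0,x_scale=[10,10,.1]); print(nm,sel,s.x[:2].round(1),np.degrees(s.x[2]).round(1),s.fun.round(1))
    print('collar',g('top',Tp((750,93)),60),'tin',g('top',(134,238),110),'teal',g('top',(414,175),8))
E
python3 fit.py
```

```text
bar ['top', 'scene'] [ 420. -172.] 73.4 0.791
bar ['top'] [ 422.2 -202.9] 61.1 0.749
bar ['scene'] [ 420. -172.] 73.5 0.037
lug ['top', 'scene'] [ 595.6 -101.1] 29.1 0.09
lug ['top'] [ 595.6 -101.1] 29.1 0.025
lug ['scene'] [ 594.4 -100.1] 28.9 0.064
stand all [486.7 258.9] -7.2 [ 0.2 -0.4  0.7 -0.2 -0.6 -0.1 -1.  -1.  -0.1  1.1  0.6 -1.1]
stand top [486.2 259.1] -7.2 [ 0.1 -0.2  0.6  0.  -0.7  0.2]
stand scene [487.7 258.1] -7.2 [-0.9 -0.7  0.1  1.4  0.8 -0.8]
guard all [506.8  22.4] -1.4 [ 0.1 -0.6  0.1 -0.9 -0.9 -0.9 -0.6 -0.6]
guard top [505.1  22.7] -1.3 [-0.   0.2  0.  -0.2]
guard scene [509.9  21.2] -1.3 [-0.2 -0.2  0.2  0.1]
collar [ 603.20993255 -289.29365936] tin [494.41464549 449.96076604] teal [ 675.01303618 -196.63299248]
```

Fits agree between the views: bar (420,-172) at 73.4° (the top mask failed, scene only), lug (595.6,-101.1) at 29.1°, stand (486.7,258.9) at -7.2°, guard (507,22). Now a move to above the bar.

```bash
cat > d.py <<'E'
import sys; from h import *
# target x y z jawangle(deg, world) -> shift in tool axes and roll, from measured pose
def delta(x,y,z,a):
    s=r.state();R=s['tcp_rot'];cur=np.degrees(np.arctan2(R[1,2],R[0,2]))
    print('t',round(s['time'],2),'pos',s['eef_pos'].round(1),'jaw',cur.round(2),'tilt',R[:2,0].round(4),'q7',s['joint_pos'][6].round(1),'open',round(s['opening'],3))
    print('shift m',(R.T@(np.array([x,y,z])-s['eef_pos'])/1000).round(4),'roll',round((cur-a+180)%360-180,2))
if __name__=='__main__': delta(*map(float,sys.argv[1:5]))
E
python3 -m jog '[[[0,-0.290,-0.236],40,0],[[0,-0.290,-0.236],40,0],[[0,-0.290,-0.236],40,0],[[0,-0.290,-0.236],40,0],[[0,-0.290,-0.236],40,0],[[0,-0.290,-0.236],40,0],[[0,-0.290,-0.236],40,0],[[0,-0.290,-0.236],40,0]]' 60
python3 d.py 420 -172 200 -16.6
```

```text
time: 1.1
eef_pos: [399.9, 150.0, 242.0]
tcp_rot: [[-0.001, -0.394, 0.919], [0.001, 0.919, 0.394], [-1.0, 0.001, -0.001]]
ft_force: [0.2, 0.1, -0.1]
opening: 1.002
t 1.1 pos [399.9 150.  242. ] jaw 23.19 tilt [-0.001   0.0006] q7 1.8 open 1.002
shift m [ 0.0418 -0.3039 -0.1084] roll 39.79
```

```bash
python3 -m jog '[[[0.042,-0.304,-0.108],39.8,0],[[0.042,-0.304,-0.108],39.8,0],[[0.042,-0.304,-0.108],39.8,0],[[0.042,-0.304,-0.108],39.8,0],[[0.042,-0.304,-0.108],39.8,0],[[0.042,-0.304,-0.108],39.8,0],[[0.042,-0.304,-0.108],39.8,0]]'
python3 - <<'E'
from h import *
c=cams.get_calibration('wrist'); im=cams.get_image('wrist'); s=r.state()
from fit import place,bar
np.save('pics/w1c.npy',c,allow_pickle=True)
b=im[:,:,::-1].copy(); cv2.imwrite('pics/w1raw.png',b)
P=place(bar,[420,-172,np.radians(73.4)])
for u in w2px(c,P[P[:,2]>1]): cv2.drawMarker(b,tuple(int(v) for v in u),(0,0,255),0,12)
for m in(-43,43):
  for y in(-20,20): cv2.drawMarker(b,tuple(int(v) for v in w2px(c,place(np.array([[m,y,30.]]),[420,-172,np.radians(73.4)]))[0]),(0,255,0),0,12)
cv2.imwrite('pics/w1.png',b)
E
```

```text
time: 1.98
eef_pos: [421.2, -171.7, 199.8]
tcp_rot: [[-0.001, 0.285, 0.958], [0.0, 0.958, -0.285], [-1.0, -0.0, -0.001]]
ft_force: [-0.4, 0.7, -0.1]
opening: 1.004
```

View pics/w1.png

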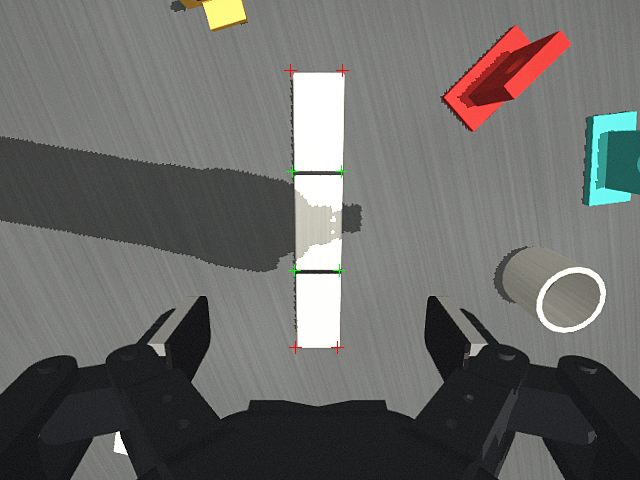

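The wrist view shows the model overlay landing on the tube within about 1 px: ends at (317,72) and (317,347), marker lines at y=172 and 271. Descend and grip.

```bash
python3 -m jog '[[[0.060,0,-0.001],0,0],[[0.120,0,-0.001],0,0],[[0.165,0,-0.001],0,0],[[0.184,0,-0.001],0,0],[[0.184,0,-0.001],0,0],[[0.184,0,-0.001],0,0],[[0.184,0,-0.001],0,255],[[0.184,0,-0.001],0,255]]' 60
python3 -m jog '[[[0,0,0],0,255],[[0,0,0],0,255],[[0,0,0],0,255],[[0,0,0],0,255],[[-0.02,0,0],0,255],[[-0.06,0,0],0,255],[[-0.10,0,0],0,255],[[-0.14,0,0],0,255]]'
python3 d.py 400 150 245 33
```

```text
time: 3.02
eef_pos: [420.8, -172.1, 17.2]
tcp_rot: [[0.002, 0.285, 0.958], [-0.0, 0.958, -0.285], [-1.0, 0.0, 0.002]]
ft_force: [0.0, -0.6, 0.2]
opening: 0.603
time: 4.03
eef_pos: [418.5, -171.5, 156.4]
tcp_rot: [[-0.003, 0.286, 0.958], [0.001, 0.958, -0.286], [-1.0, 0.0, -0.003]]
ft_force: [0.3, 0.6, -6.3]
opening: 0.461
t 4.03 pos [ 418.5 -171.5  156.4] jaw -16.62 tilt [-0.0028  0.001 ] q7 14.1 open 0.461
shift m [-0.0882  0.3028 -0.11  ] roll -49.62
```

```bash
python3 -m jog '[[[-0.05,0.02,-0.01],-4,255],[[-0.08,0.06,-0.02],-10,255],[[-0.088,0.105,-0.035],-18,255],[[-0.088,0.150,-0.055],-26,255],[[-0.088,0.200,-0.073],-34,255],[[-0.088,0.250,-0.091],-42,255],[[-0.088,0.290,-0.105],-48,255],[[-0.088,0.303,-0.110],-49.6,255]]'
python3 d.py 486.7 258.9 190 82.8
```

```text
time: 5.03
eef_pos: [399.1, 152.5, 242.8]
tcp_rot: [[-0.003, -0.55, 0.835], [-0.001, 0.835, 0.55], [-1.0, 0.001, -0.003]]
ft_force: [-0.1, -0.0, -4.9]
opening: 0.454
t 5.03 pos [399.1 152.5 242.8] jaw 33.37 tilt [-0.0034 -0.0006] q7 11.8 open 0.454
shift m [0.0525 0.0406 0.1319] roll -49.43
```

```bash
python3 -m jog '[[[0.0,0.006,0.02],-6,255],[[0.0,0.013,0.045],-14,255],[[0.005,0.022,0.072],-24,255],[[0.015,0.031,0.1],-34,255],[[0.03,0.037,0.12],-43,255],[[0.045,0.0406,0.132],-49.4,255],[[0.0525,0.0406,0.132],-49.4,255],[[0.0525,0.0406,0.132],-49.4,255]]'
python3 -m jog '[[[0,0,0],0,255],[[0,0,0],0,255]]'
python3 - <<'E'
from h import *
from fit import place,bar
from d import delta
delta(486.7,258.9,108,82.8)
for n in('wrist','top'):
    c=cams.get_calibration(n); b=cams.get_image(n)[:,:,::-1].copy(); cv2.imwrite(f'pics/{n}2raw.png',b)
    st=[(x,y,z) for x in(-105,-75,75,105) for y in(-31,31) for z in(104,)]
    for u in w2px(c,place(np.array(st,float),[486.7,258.9,np.radians(-7.2)])): cv2.drawMarker(b,tuple(int(v) for v in u),(0,0,255),0,9)
    if n=='top': b=cv2.resize(b[150:350,140:300],(0,0),fx=3,fy=3)
    cv2.imwrite(f'pics/{n}2.png',b)
a=cv2.imread('pics/wrist2.png');t=cv2.imread('pics/top2.png')
o=np.zeros((600,800,3),np.uint8);t2=cv2.resize(t,(360,450));o[:330,:440]=cv2.resize(a,(440,330));o[:450,440:]=t2
cv2.imwrite('pics/c2.png',o)
E
```

```text
time: 6.02
eef_pos: [488.8, 253.7, 190.6]
tcp_rot: [[-0.003, -0.991, 0.136], [-0.003, 0.136, 0.991], [-1.0, 0.003, -0.003]]
ft_force: [0.1, -0.4, -5.7]
opening: 0.453
time: 6.28
eef_pos: [490.0, 255.3, 192.7]
tcp_rot: [[0.001, -0.991, 0.133], [0.001, 0.133, 0.991], [-1.0, -0.001, 0.001]]
ft_force: [-0.2, 0.7, -4.6]
opening: 0.455
t 6.28 pos [490.  255.3 192.7] jaw 82.35 tilt [0.0013 0.0007] q7 58.2 open 0.455
shift m [0.0847 0.0038 0.003 ] roll -0.45
```

View pics/c2.png

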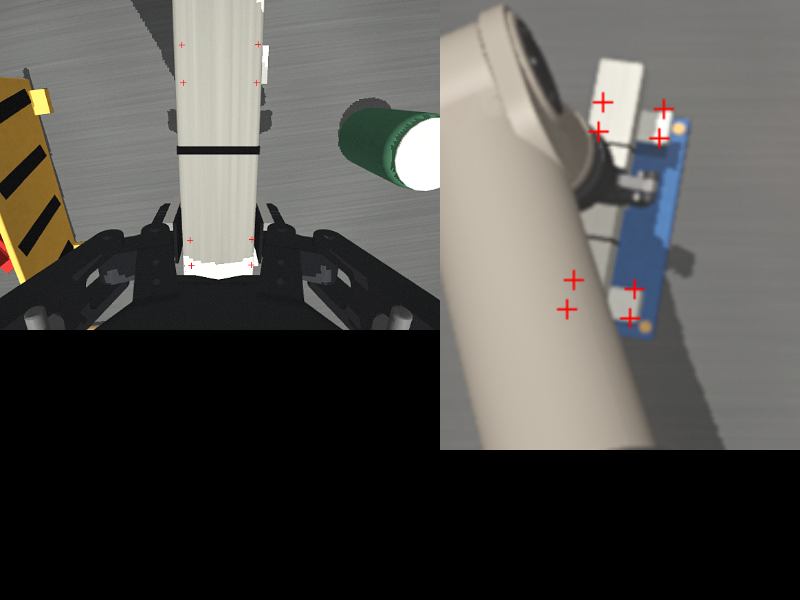

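The tube (left panel, held, marker line at y≈150) is over the stand, and the red slot markers match the saddles in both views. Correct by about 4 mm and lower in two steps.

```bash
python3 -m jog '[[[0.02,0.003,0.003],-0.4,255],[[0.04,0.003,0.003],-0.4,255],[[0.055,0.003,0.003],-0.4,255],[[0.062,0.003,0.003],-0.4,255],[[0.062,0.003,0.003],-0.4,255],[[0.062,0.003,0.003],-0.4,255],[[0.062,0.003,0.003],-0.4,255]]'
python3 d.py 486.7 258.9 108 82.8
```

```text
time: 7.25
eef_pos: [487.7, 259.2, 130.6]
tcp_rot: [[0.001, -0.992, 0.125], [0.001, 0.125, 0.992], [-1.0, -0.001, 0.001]]
ft_force: [0.5, 0.1, -5.3]
opening: 0.457
t 7.25 pos [487.7 259.2 130.6] jaw 82.8 tilt [0.0015 0.0008] q7 59.0 open 0.457
shift m [ 0.0226  0.001  -0.0005] roll -0.0
```

```bash
python3 -m jog '[[[0.006,0.001,0],0,255],[[0.012,0.001,0],0,255],[[0.017,0.001,0],0,255],[[0.020,0.001,0],0,255],[[0.022,0.001,0],0,255],[[0.0225,0.001,0],0,255],[[0.0225,0.001,0],0,255],[[0.0225,0.001,0],0,255]]'
python3 d.py 486.7 258.9 107 82.8
```

```text
time: 8.25
eef_pos: [486.3, 259.1, 107.4]
tcp_rot: [[0.0, -0.992, 0.125], [0.0, 0.125, 0.992], [-1.0, -0.0, 0.0]]
ft_force: [0.7, -0.3, -5.4]
opening: 0.457
t 8.25 pos [486.3 259.1 107.4] jaw 82.8 tilt [0.0004 0.0002] q7 59.3 open 0.457
shift m [ 0.0004 -0.0004 -0.0002] roll 0.0
```

```bash
python3 -m jog '[[[0.001,0,0],0,255],[[0.001,0,0],0,255]]'|grep -E "pos|force"; python3 -m jog '[[[0.001,0,0],0,255],[[0.001,0,0],0,255]]'|grep -E "pos|force"
```

```text
eef_pos: [486.3, 259.2, 107.4]
ft_force: [-3.3, -3.0, 3.6]
eef_pos: [486.3, 259.1, 107.4]
ft_force: [-4.4, -2.4, 8.7]
```

Seated: the force reversed at 107.4 mm. Back off slightly, release, and rise.

```bash
python3 -m jog '[[[-0.001,0,0],0,255],[[-0.001,0,0],0,100],[[-0.001,0,0],0,0],[[-0.001,0,0],0,0],[[-0.001,0,0],0,0],[[-0.001,0,0],0,0],[[-0.001,0,0],0,0],[[-0.001,0,0],0,0]]'
python3 -m jog '[[[-0.02,0,0],0,0],[[-0.06,0,0],0,0],[[-0.11,0,0],0,0],[[-0.150,0,0],0,0],[[-0.150,0,0],0,0]]'
python3 - <<'E'
from h import *
from fit import place,bar
from d import delta
delta(400,150,255,33)
c=cams.get_calibration('wrist'); b=cams.get_image('wrist')[:,:,::-1].copy(); cv2.imwrite('pics/w3raw.png',b)
p=[486.7,258.9,np.radians(-7.2)]
B=[(x,y,120) for x in(-120,-43,43,120) for y in(-20,20)]; S=[(x,y,104) for x in(-105,-75,75,105) for y in(-31,31)]
for L,col in((B,(0,200,0)),(S,(0,0,255))):
  for u in w2px(c,place(np.array(L,float),p)): cv2.drawMarker(b,tuple(int(v) for v in u),col,0,12)
cv2.imwrite('pics/w3.png',b)
E
```

```text
time: 9.75
eef_pos: [486.2, 259.1, 106.3]
tcp_rot: [[0.0, -0.992, 0.125], [0.0, 0.125, 0.992], [-1.0, -0.0, 0.0]]
ft_force: [-0.1, 0.4, 0.2]
opening: 1.003
time: 10.38
eef_pos: [488.4, 260.0, 260.5]
tcp_rot: [[0.008, -0.992, 0.125], [0.005, 0.125, 0.992], [-1.0, -0.007, 0.005]]
ft_force: [0.3, -0.5, -0.5]
opening: 0.997
t 10.38 pos [488.4 260.  260.5] jaw 82.8 tilt [0.0077 0.0046] q7 57.4 open 0.997
shift m [ 0.0043  0.0739 -0.1203] roll 49.8
```

View pics/w3.png

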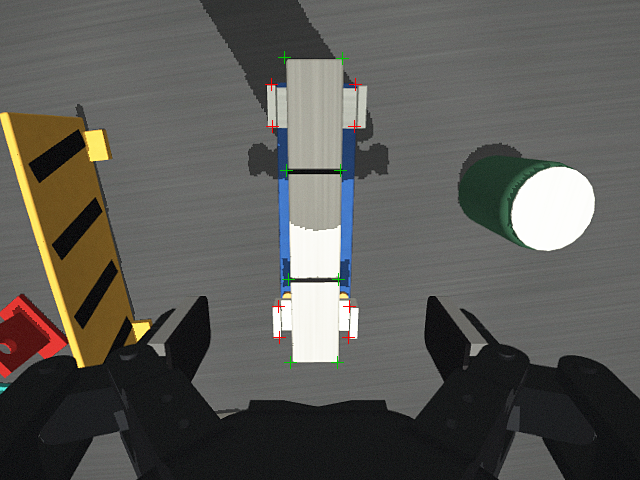

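The tube lies in both saddles, with its ends and marker lines on the green prediction within about 2 px: ends at (315,60) and (315,362), lines at y=172 and 279. Next, the lug.

```bash
python3 d.py 541 80 240 10.8; python3 -m jog '[[[0.02,-0.073,-0.172],72,0],[[0.02,-0.073,-0.172],72,0],[[0.02,-0.073,-0.172],72,0],[[0.02,-0.073,-0.172],72,0],[[0.02,-0.073,-0.172],72,0],[[0.02,-0.073,-0.172],72,0],[[0.02,-0.073,-0.172],72,0],[[0.02,-0.073,-0.172],72,0]]'; python3 d.py 595.6 -101.1 190 -60.9
```

```text
t 10.43 pos [487.  259.5 258. ] jaw 82.8 tilt [0.0033 0.0021] q7 57.4 open 0.998
shift m [ 0.0178 -0.076  -0.1713] roll 72.0
time: 11.42
eef_pos: [536.0, 79.3, 234.7]
tcp_rot: [[-0.003, -0.189, 0.982], [-0.001, 0.982, 0.189], [-1.0, -0.0, -0.003]]
ft_force: [-0.0, -0.5, 0.1]
opening: 0.999
t 11.43 pos [536.   79.3 234.7] jaw 10.89 tilt [-0.0031 -0.001 ] q7 10.3 open 0.999
shift m [ 0.0446 -0.1884  0.0246] roll 71.79
```

```bash
python3 -m jog '[[[0.045,-0.188,0.025],71.8,0],[[0.045,-0.188,0.025],71.8,0],[[0.045,-0.188,0.025],71.8,0],[[0.045,-0.188,0.025],71.8,0],[[0.045,-0.188,0.025],71.8,0],[[0.045,-0.188,0.025],71.8,0],[[0.045,-0.188,0.025],71.8,0],[[0.045,-0.188,0.025],71.8,0]]'; python3 -m jog '[[[0,0,0],0,0],[[0,0,0],0,0]]'>/dev/null
python3 - <<'E'
from h import *
from fit import place,lug
from d import delta
delta(595.6,-101.1,36,-60.9)
c=cams.get_calibration('wrist'); b=cams.get_image('wrist')[:,:,::-1].copy(); cv2.imwrite('pics/w4raw.png',b)
for u in w2px(c,place(lug,[595.6,-101.1,np.radians(29.1)])): cv2.drawMarker(b,tuple(int(v) for v in u),(0,255,0),0,12)
cv2.imwrite('pics/w4.png',b)
E
```

```text
time: 12.42
eef_pos: [596.3, -100.5, 190.2]
tcp_rot: [[-0.002, 0.873, 0.488], [0.0, 0.488, -0.873], [-1.0, -0.002, -0.001]]
ft_force: [0.1, -0.3, -0.7]
opening: 0.999
t 12.68 pos [ 596.7 -100.6  191.2] jaw -60.91 tilt [-0.0002  0.0003] q7 -32.8 open 1.0
shift m [ 1.552e-01 -1.200e-03 -1.000e-04] roll -0.01
```

View pics/w4.png

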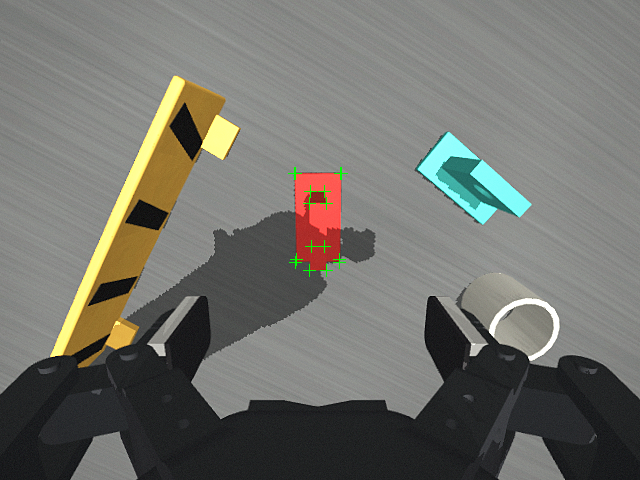

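The overlay matches the lug: foot corners (296,173) to (341,262), within about 1 px. Guard, collar and the teal lug are all clear of the fingers. Descend and grip.

```bash
python3 -m jog '[[[0.06,-0.001,0],0,0],[[0.11,-0.001,0],0,0],[[0.14,-0.001,0],0,0],[[0.155,-0.001,0],0,0],[[0.155,-0.001,0],0,0],[[0.155,-0.001,0],0,0],[[0.155,-0.001,0],0,255],[[0.155,-0.001,0],0,255]]' 80; python3 -m jog '[[[0,0,0],0,255],[[0,0,0],0,255],[[0,0,0],0,255],[[0,0,0],0,255],[[0,0,0],0,255],[[0,0,0],0,255]]'; python3 d.py 595.6 -101.1 36 -60.9
```

```text
time: 13.72
eef_pos: [596.6, -101.3, 37.3]
tcp_rot: [[0.002, 0.875, 0.485], [-0.0, 0.485, -0.875], [-1.0, 0.002, 0.001]]
ft_force: [0.1, 0.3, 0.2]
opening: 0.6
time: 14.48
eef_pos: [596.1, -101.2, 36.5]
tcp_rot: [[0.0, 0.875, 0.485], [-0.0, 0.485, -0.875], [-1.0, 0.0, 0.0]]
ft_force: [-0.0, -0.7, 1.6]
opening: 0.128
t 14.47 pos [ 596.1 -101.2   36.5] jaw -61.0 tilt [ 0.0004 -0.0001] q7 -27.2 open 0.128
shift m [ 0.0005 -0.0004 -0.0004] roll -0.1
```

```bash
python3 -m jog '[[[-0.02,0,0],0,255],[[-0.06,0,0],0,255],[[-0.10,0,0],0,255],[[-0.14,0,0],0,255],[[-0.18,0,0],0,255],[[-0.20,0,0],0,255],[[-0.20,0,0],0,255]]'; python3 d.py 486.7 258.9 235 -97.2
```

```text
time: 15.35
eef_pos: [596.4, -101.8, 238.3]
tcp_rot: [[0.003, 0.875, 0.485], [-0.001, 0.485, -0.875], [-1.0, 0.003, 0.002]]
ft_force: [-0.2, -0.6, -4.8]
opening: 0.132
t 15.35 pos [ 596.4 -101.8  238.3] jaw -61.02 tilt [ 0.0034 -0.0006] q7 -34.1 open 0.132
shift m [ 0.0027  0.0788 -0.3687] roll 36.18
```

```bash
python3 -m jog '[[[0,0.004,-0.018],2,255],[[0,0.012,-0.055],6,255],[[0,0.021,-0.100],10,255],[[0,0.031,-0.145],15,255],[[0,0.041,-0.190],20,255],[[0,0.050,-0.235],24,255],[[0,0.060,-0.280],28,255],[[0,0.068,-0.32],32,255]]'; python3 d.py 486.7 258.9 190 -97.2
```

```text
time: 16.35
eef_pos: [498.1, 213.5, 234.6]
tcp_rot: [[-0.003, 0.999, -0.054], [-0.001, -0.054, -0.999], [-1.0, -0.003, 0.001]]
ft_force: [0.1, 0.9, -3.2]
opening: 0.127
t 16.35 pos [498.1 213.5 234.6] jaw -93.07 tilt [-0.0033 -0.0006] q7 -97.3 open 0.127
shift m [ 0.0446 -0.0137 -0.0447] roll 4.13
```

```bash
python3 -m jog '[[[0,-0.006,-0.02],2,255],[[0.01,-0.011,-0.036],3.5,255],[[0.025,-0.0137,-0.045],4.1,255],[[0.040,-0.0137,-0.045],4.1,255],[[0.0446,-0.0137,-0.045],4.1,255],[[0.0446,-0.0137,-0.045],4.1,255],[[0.0446,-0.0137,-0.045],4.1,255]]'; python3 d.py 486.7 258.9 167.5 -97.2
```

```text
time: 17.23
eef_pos: [489.6, 256.7, 192.3]
tcp_rot: [[0.001, 0.992, -0.125], [0.0, -0.125, -0.992], [-1.0, 0.001, -0.001]]
ft_force: [0.5, 0.1, -3.2]
opening: 0.129
t 17.23 pos [489.6 256.7 192.3] jaw -97.17 tilt [0.0012 0.0005] q7 -103.5 open 0.129
shift m [ 0.0248 -0.0032 -0.0018] roll 0.03
```

```bash
python3 -m jog '[[[0.006,-0.003,-0.002],0,255],[[0.012,-0.003,-0.002],0,255],[[0.018,-0.003,-0.002],0,255],[[0.022,-0.003,-0.002],0,255],[[0.0235,-0.003,-0.002],0,255],[[0.0235,-0.003,-0.002],0,255],[[0.0235,-0.003,-0.002],0,255],[[0.0235,-0.003,-0.002],0,255]]'; python3 -m jog '[[[0,0,0],0,255],[[0,0,0],0,255],[[0,0,0],0,255],[[0,0,0],0,255]]' >/dev/null
python3 - <<'E'
from h import *
from fit import place,lug
from d import delta
delta(486.7,258.9,167.5,-97.2)
p=[486.7,258.9,np.radians(-7.2)]; out=[]
for n in('scene','wrist'):
    c=cams.get_calibration(n); b=cams.get_image(n)[:,:,::-1].copy(); cv2.imwrite(f'pics/{n}5raw.png',b)
    if n=='scene': x0,y0,f=285,120,6; b=cv2.resize(b[y0:y0+100,x0:x0+110],(0,0),fx=f,fy=f,interpolation=cv2.INTER_CUBIC)
    else: x0=y0=0;f=1
    L=lug[:8].copy(); L[:,2]+=131
    B=np.array([(x,y,120.) for x in(-120,-43,43,120) for y in(-20,20)])
    for Q,col in((L,(0,255,0)),(B,(255,0,255))):
        for u in (w2px(c,place(Q,p))-[x0,y0])*f: cv2.drawMarker(b,tuple(int(v) for v in u),col,0,9)
    out.append(b)
cv2.imwrite('pics/s5.png',out[0][:600]); cv2.imwrite('pics/w5.png',out[1])
E
```

```text
time: 18.23
eef_pos: [486.3, 259.7, 168.4]
tcp_rot: [[0.0, 0.992, -0.124], [0.0, -0.124, -0.992], [-1.0, 0.0, -0.0]]
ft_force: [0.5, -0.6, -4.2]
opening: 0.129
t 18.73 pos [486.2 259.7 168.2] jaw -97.1 tilt [-0. -0.] q7 -102.9 open 0.13
shift m [0.0007 0.0006 0.0007] roll 0.1
```

View pics/s5.png

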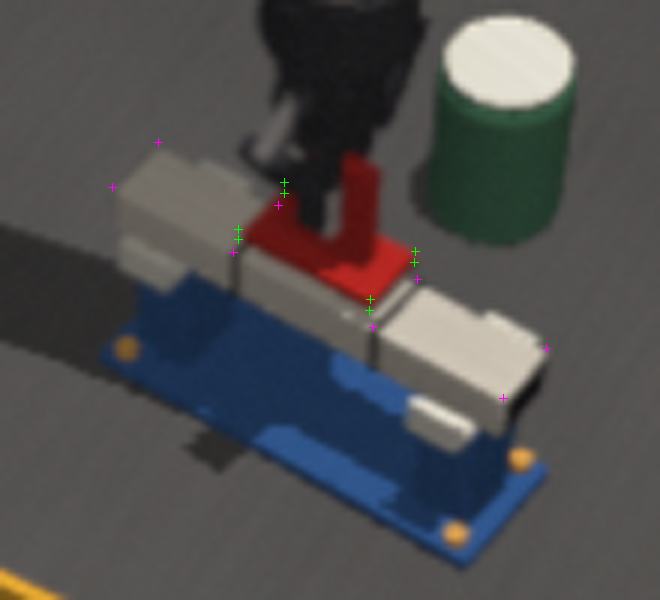

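View pics/w5.png

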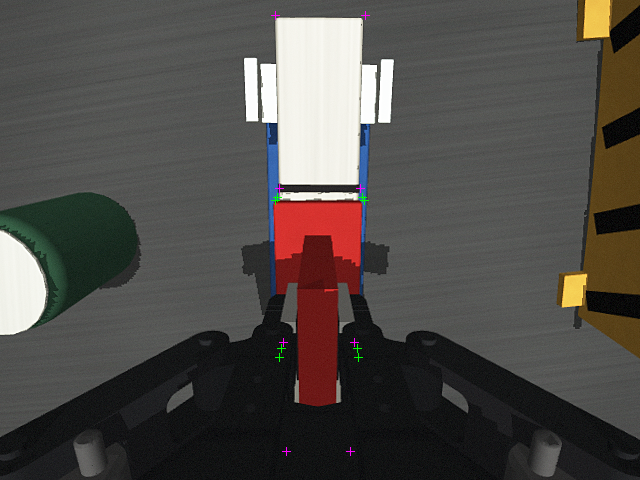

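Both views agree. The lug foot is centred between the marker lines and in line with the tube: in the wrist view its far edge is at y=201, parallel to the line at 188, and in the scene crop its corner is at (415,252) against a predicted (415,252). The wrist force is just the lug's weight, so nothing is touching. Handing in.

```bash
python3 -c "
from station import r,job_done
s=r.state();print(s['time'],s['eef_pos'],abs(s['qd']).max(),s['ft_force']);job_done()"
```

```text
18.825 [486.18725018 259.6849788  168.20872787] 0.09705909780467054 [ 0.08355612 -0.52887771 -4.28407225]
the job is handed in; nothing more can be done
```

I laid the tube across both saddles and released it. I then carried the red lug over the guard with its underside about 200 mm up, and handed in at 18.8 s still holding it over the tube.

- **Tube:** in the wrist image after release, its ends and marker lines were within about 2 px of the predicted centred pose. It seated at a height of about 90 mm.
- **Lug:** its underside is about 11–12 mm above the tube, worked out from the TCP height rather than measured directly. It is centred and in line to within about 1–2 mm and 0.1°. The arm was still, and the wrist force of 4.3 N is just the lug's weight, so it is touching nothing.
- **Disagreements:**
  - The automatic tube fit in the top view failed, so I used the scene-view fit, which the wrist camera confirmed.
  - The final scene-view overlay was off by about 1 px (roughly 2 mm), which is within the calibration accuracy.
- **Guard and bystanders:** no move went near the guard, collar, tin or brush, and no unexpected force showed. I did not measure their positions again at the end.

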